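Slide the drilled plate out over the edge of the teak block

TASK

On the low teak block lies an aluminium plate with two holes; push it with the fingers, flat on the wood, towards the block edge that its two holes face, until the end with the holes sticks out 40 mm past that edge, square to it, ready to be clamped and drilled. Only slide it: do not pick it up or let it tip or drop off. Leave the plain plate with the brass coupling on it, and everything else on the bench, where they are.

Things in the scene. Friction and masses are not known exactly. Their poses are not given: they have to be found in the camera images.
- block: fixed low teak block (board on two bearers), 300 mm along its x, 260 mm along its y, flat top 60 mm above the bench; origin at the centre of its underside. The edge to work at is the 260 mm long one at its +x end (x = +150 mm), which looks roughly to the robot's left, up to 26 degrees either way. The block does not move.
- block_edge (a point): middle of the block's working edge, at the height of its top (150 mm along the block's x from its centre, 60 mm up)
- plate: loose bare aluminium plate, 130 mm along its x, 76 mm along its y, 6 mm thick, 0.11 to 0.23 kg, lying flat on the block in one of two lanes side by side, up to 11 degrees askew; origin at the centre of its underside. Two 12 mm holes (marks to see by: nothing goes into them) lie centred 18 mm from its +x end, 20 mm either side of its middle line; a scribed line runs across its top 40 mm from that end. The +x end looks towards the working edge.
- plate_end (a point): middle of the plate's +x end (the end with the holes), at its underside: 65 mm along the plate's x from its origin
- blank: loose plain aluminium plate without holes, 90 mm along its x, 76 mm along its y, 6 mm thick, lying in the block's other lane, about 124 mm from the drilled plate's lane centre to centre across the block; must stay; origin at the centre of its underside
- coupling: brass hose coupling, stepped cylinder 34 mm across, 30 mm tall, standing on the plain plate; must stay; origin at the centre of its underside
- bottle: aluminium bottle with black screw cap, 70 mm across, 210 mm tall, standing on the bench left of the block; must stay; origin at the centre of its underside
- funnel: blue silicone funnel, mouth down, 96 mm across, 105 mm tall, on the bench left of the block; must stay; origin at the centre of its mouth
- pump: steel bicycle hand pump, 325 mm long along its x, 34 mm thick, lying on the bench right of the block; must stay; origin on the bench, about 30 mm from its middle
- brush: wooden brush, bristles down, about 250 mm long along its x, 45 mm wide, 42 mm tall, lying on the bench right of the block; must stay; origin on the bench near its middle
- jar: glass jar with steel lid, 64 mm across, 75 mm tall, standing on the bench beyond the block on the left; must stay; origin at the centre of its underside
Not all that is in view belongs to the job. What is shaped like the plate but purple or red is not meant.

How it is judged:
By the outcome, as a careful person would: the job done as asked, in the order asked, and still so for the second after the job is handed in, with the robot touching nothing.
It also fails if it takes over 40 s, if anything falls off the work surface, if the arm or the gripper's body presses on something with over 40 N, if the wrist force passes 120 N, or if a joint passes its speed limit or range.

ROBOT

A 6-joint arm with a two-finger parallel gripper is mounted at the origin on the work surface. World frame = base frame: x ahead of the robot, y to its left, z up, the work surface at z = 0. Lengths are in m, angles in rad, forces in N, time in s.
With the tool pointing down it reaches from about 0.35 to 0.775 m from the base axis. Payload 7.3 kg.
Tool frame: the origin (TCP) lies at the very end of the fingers, on their centre line; the grasp point (between the pads) lies robot.pinch_z behind it (robot.pinch_z is the distance from the TCP to the grasp point, in m); y points along the fingers, z is the direction in which the jaws open and shut, and the axes are right-handed (so a half turn about y gives the same grasp; the last joint's range is limited). The gripper opens to 92 mm and grips with 3 to 60 N. Pads are 19 mm wide; open, the fingers measure 130 mm over their backs; the gripper's body (75 mm by 190 mm) begins 47 mm behind the grasp point.
Start: joints at [1.132, 0.342, 1.524, -0, 1.275, -0.146], TCP at [0.152, 0.503, 0.227] pointing down, gripper open.
Joint ranges: [-2.53, 2.53], [-0.77, 2.02], [0.04, 2.7], [-1, 4.14], [0.28, 2.66], [-3.11, 3.11]. Speed limits (rad/s): [2.57, 2.57, 3.14, 3.14, 3.14, 3.14].

INTERFACE

Orientations are given as [roll, pitch, yaw] about the fixed x, y, z axes, in that order (R = Rz(yaw) Ry(pitch) Rx(roll)).
In Python, from cell import status, viewer, robot gives the robot as it stands. The module is installed in compiled form; this text tells all that it offers.
- The arm moves only by the shell command python3 -m pendant 'ROWS' [FORCE]. ROWS is JSON, a list that holds one entry, the list of rows, each a list of 7 numbers: the shift along the tool's x, y, z in cm, then the turn, a rotation vector about the tool's x, y, z in rad, then the finger opening in cm, from 0 to 9.18. A call has 1 to 20 rows; each row is the pose to reach, as a shift and turn from the pose commanded when the call began, along the tool's axes at that moment; what a row does not reach only later rows make up. A row lasts 1/10 s, in which the tool goes at most 50 mm and 8.59 degrees, less where a joint would pass 70% of its speed; a pose out of reach is approached as far as the arm can. A call with a gripper value outside its range is refused whole. The fingers move at their own pace and stop on an object; FORCE is the grip in N (left out, the last holds). Time passes only in rows, so rows that repeat a pose let the fingers close. It gives the time, the measured TCP pose, the force and the opening at its end, in the units of the state.
- status.observe(): the state, without advancing time (a new reading comes with each control period).
- viewer.read_camera(name): name is "scene" or "top" or "wrist"; returns a dict with "image" (384x512x3 uint8, red, green, blue), "range_z" (384x512 float32, m along the optical axis (not along the pixel's ray), 0 where there is no reading), "fx", "fy", "cx", "cy" (pixels), "camera_from_world" (4x4, takes a point from world to camera coordinates). Camera axes: x right, y up, looking along -z (the intrinsics and any distortion apply to the point x, -y, -z); pixel columns grow to the right and rows downward; lengths in m; the calibration is good to about 2 mm. A picture is of the moment at which its call begins.
- robot.hand_in(): hands the job in, once; it reports no verdict.
The state is a dict: "time": time; "qpos": joint angles; "qvel": joint speeds; "joint_efforts": joint torques, N m; "tool_pos": TCP position; "tool_rot": TCP orientation; "contact_force": force on the tool from outside, world axes, zero at the start; "torque": the same for the moment, N m; "opening": finger opening in m.
Only numpy, scipy, OpenCV 4.12 (cv2) and the standard library are available. Lean on these libraries where they do the work, as an engineer would, in place of code of your own. Each camera call takes 0.05 s, during which the arm holds its last target. There are 200 camera calls.

## Working session

There is one attempt and no reset: what is moved stays moved. The work goes in short steps, Python scripts to look and compute and a shell command to move; the robot and the scene stay as the last step left them, time stands still between calls to the robot, and variables do not carry over. Pictures are saved under pics/ and viewed, about 8 in all and at most 12, crops included, and the job is handed in when it is done.

```bash
mkdir -p pics; cat > h.py <<'E'
import numpy as np, cv2
from cell import status, viewer, robot
def cam(n):
    c=viewer.read_camera(n); return c
def save(c,name): cv2.imwrite('pics/'+name,c['image'][:,:,::-1])
def world(c,u,v,z=None):
    T=np.linalg.inv(c['camera_from_world'])
    d=np.array([(u-c['cx'])/c['fx'],-(v-c['cy'])/c['fy'],-1.])
    if z is None:
        p=d*c['range_z'][int(round(v)),int(round(u))]
    else:
        R=T[:3,:3]@d; p=d*(z-T[2,3])/R[2]
    return T[:3,:3]@p+T[:3,3]
E
python3 - <<'E'
from h import *
for n in('top','scene'):
    c=cam(n); save(c,n+'1.png'); np.savez(n+'1.npz',**c); print({k:v for k,v in c.items() if k not in('image','range_z')})
s=status.observe();print(s, robot.pinch_z)
E
```

```text
{'fx': 362.46125605413283, 'fy': 362.46125605413283, 'cx': 252.6647420291032, 'cy': 194.308606916855, 'camera_from_world': array([[-0.01182629, -0.99991693, -0.0051249 ,  0.02564928],
       [ 0.99047906, -0.01241736,  0.13710229, -0.52106572],
       [-0.13715454, -0.0034547 ,  0.99054364, -1.10547633],
       [ 0.        ,  0.        ,  0.        ,  1.        ]])}
{'fx': 490.3009804357444, 'fy': 490.3009804357444, 'cx': 253.17305868120283, 'cy': 188.27231658485275, 'camera_from_world': array([[-0.58860406,  0.80833881,  0.01156018,  0.29215235],
       [-0.67987469, -0.5026966 ,  0.53391622,  0.32884002],
       [ 0.43739646,  0.30640578,  0.84545836, -1.58427321],
       [ 0.        ,  0.        ,  0.        ,  1.        ]])}
{'time': 0.1, 'qpos': array([ 1.13199995e+00,  3.42641180e-01,  1.52487771e+00,  6.42442542e-06,
        1.27542221e+00, -1.46015574e-01]), 'qvel': array([ 9.14996897e-05, -9.12836573e-04, -2.09668579e-03,  6.41084265e-04,
        2.31587929e-04, -7.10838262e-04]), 'joint_efforts': array([ 1.07028784e-03, -4.31999803e+01, -2.44694048e+01,  7.18641886e-02,
        5.25614619e-02, -6.18898639e-05]), 'tool_pos': array([0.15135776, 0.5023433 , 0.22613591]), 'tool_rot': array([-1.57212953e+00,  2.02273654e-04, -2.92782809e-01]), 'contact_force': array([0.20834711, 0.55997963, 0.06215612]), 'torque': array([ 0.00080416, -0.02018021, -0.00841822]), 'opening': 0.09204042221235888} 0.0188
```

View pics/top1.png

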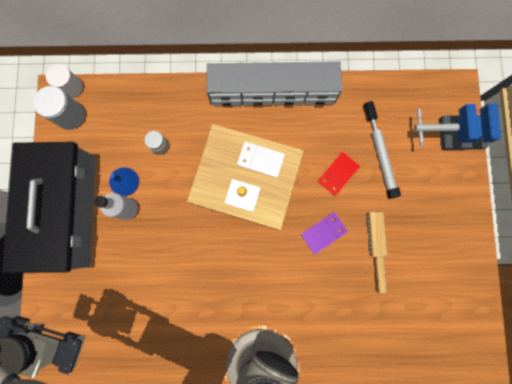

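View pics/scene1.png

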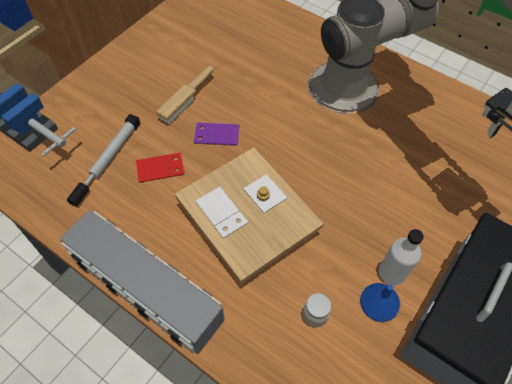

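Candidates: the bare plate with holes at its left end (top 261,160; scene 222,212), the plain plate with the coupling (top 242,194), the purple plate (324,232) and the red plate (339,173). I choose the one at top (261,160).

```bash
cat >> h.py <<'E'
def seg(c,kind,seed,zt):
    hsv=cv2.cvtColor(c['image'],cv2.COLOR_RGB2HSV).astype(int)
    S,V=hsv[...,1],hsv[...,2]
    m=((S<60)&(V>150)) if kind=='plate' else None
    if kind=='block':
        H,W=S.shape; uu,vv=np.meshgrid(np.arange(W),np.arange(H))
        d=np.stack([(uu-c['cx'])/c['fx'],-(vv-c['cy'])/c['fy'],-np.ones_like(uu,float)],-1)*c['range_z'][...,None]
        T=np.linalg.inv(c['camera_from_world']); P=d@T[:3,:3].T+T[:3,3]
        m=(abs(P[...,2]-.062)<.012)
    m=m.astype(np.uint8)
    n,l=cv2.connectedComponents(m,connectivity=4)
    m=(l==l[seed[1],seed[0]]).astype(np.uint8)
    ct=max(cv2.findContours(m,cv2.RETR_EXTERNAL,cv2.CHAIN_APPROX_NONE)[0],key=cv2.contourArea)[:,0]
    w=np.array([world(c,u,v,zt)[:2] for u,v in ct])
    r=cv2.minAreaRect((w*1000).astype(np.float32)); return r,m
E
python3 - <<'E'
from h import *
for n,ps,bs in(('top',(268,163),(220,180)),('scene',(215,206),(240,250))):
    c=dict(np.load(n+'1.npz'))
    for k,s,z in(('plate',ps,.066),('block',bs,.06)):
        r,m=seg(c,k,s,z);print(n,k,r,m.sum(),world(c,*s))
t=dict(np.load('top1.npz'))['image'][115:240,180:310,::-1]; s=dict(np.load('scene1.npz'))['image'][145:285,170:330,::-1]
f=lambda i:cv2.resize(i,(400,400*i.shape[0]//i.shape[1]),interpolation=cv2.INTER_CUBIC)
t,s=f(t),f(s);h=min(len(t),len(s));cv2.imwrite('pics/crop1.png',np.hstack([t[:h],s[:h]]))
E
```

```text
top plate ((627.9025268554688, -6.958282470703125), (132.0827178955078, 79.84844207763672), 71.60150909423828) 1056 [ 0.61442019 -0.0294923   0.06686368]
top block ((576.6616821289062, 41.43867492675781), (300.0213623046875, 260.6331481933594), 72.51712799072266) 7855 [0.56398384 0.11991699 0.06044424]
scene plate ((626.6390380859375, -8.091850280761719), (132.98818969726562, 78.29540252685547), 71.58384704589844) 1349 [ 0.62418343 -0.02970537  0.0652707 ]
scene block ((578.6134643554688, 42.00361633300781), (304.05828857421875, 262.4127502441406), 72.49205780029297) 10207 [0.68370265 0.09551578 0.06055469]
```

View pics/crop1.png

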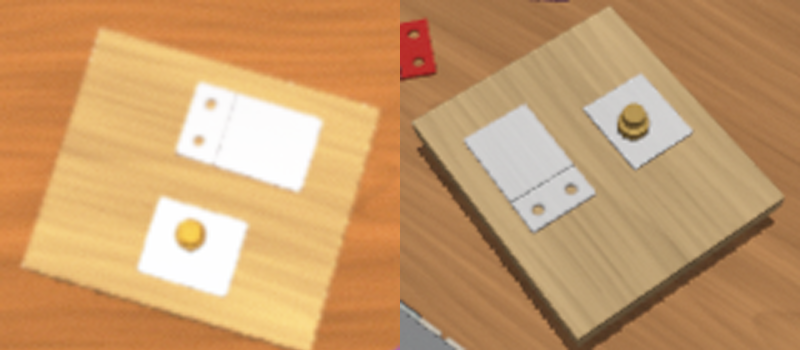

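The crop confirms it: left panel, plate with two holes at (210,103) and (198,140) and a scribed line, holes facing the left-hand (+y) block edge. The blank carries the coupling at (190,234). The two cameras agree to 2 mm:
- **Block:** centre (577.5, 41.7) mm, x axis at 72.5°.
- **Plate:** centre (627, -7.5) mm, at 71.6°. It lies at block coordinates (-32, -62), so it needs a slide of about 157 mm.

I'll set both fingers behind the rear edge, with the jaws along the block's y axis.

```bash
python3 -m pendant '[[[2,0,-1.5,0,0.05,0,3],[5,0,-3.7,0,0.13,0,3],[9,0,-6.6,0,0.24,0,3],[12.5,0,-9.2,0,0.33,0,3],[16,0,-11.7,0,0.42,0,3],[20,0,-14.7,0,0.53,0,3],[24,0,-17.6,0,0.63,0,3],[28,0,-20.5,0,0.74,0,3],[32,0,-23.5,0,0.84,0,3],[36,0,-26.4,0,0.95,0,3],[40,0,-29.3,0,1.05,0,3],[44,0,-32.3,0,1.16,0,3],[48,0,-35.2,0,1.27,0,3],[52,0,-38.1,0,1.37,0,3],[55.5,0,-40.7,0,1.46,0,3],[58,0,-42.5,0,1.53,0,3],[60.1,0,-44,0,1.583,0,3],[60.1,0,-44,0,1.583,0,3],[60.1,0,-44,0,1.583,0,3],[60.1,0,-44,0,1.583,0,3]]]'
```

```text
time: 2.1
tool_pos: [0.5993, -0.0911, 0.2266]
tool_rot: [-1.572, 0.0, -1.874]
contact_force: [0.3, 0.3, 0.5]
opening: 0.03
```

```bash
python3 -m pendant '[[[0,3,0,0,0,0,3],[0,7,0,0,0,0,3],[0,10,0,0,0,0,3],[0,12,0,0,0,0,3],[0,12.7,0,0,0,0,3],[0,12.7,0,0,0,0,3],[0,12.7,0,0,0,0,3]]]'
python3 - <<'E'
from h import *
a=cam('wrist');b=cam('scene');cv2.imwrite('pics/w2.png',cv2.resize(np.hstack([a['image'],b['image'][100:300,130:397].repeat(2,0)[:384].repeat(2,1)])[:,:,::-1],(800,300)))
E
```

```text
time: 2.8
tool_pos: [0.6006, -0.0918, 0.1011]
tool_rot: [-1.569, 0.0, -1.875]
contact_force: [0.6, -0.2, 0.3]
opening: 0.03
```

View pics/w2.png

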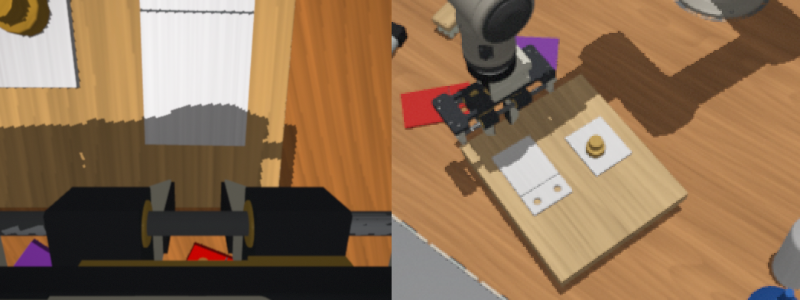

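The wrist view shows the fingers (150-250) centred behind the plate's rear edge (145-250, row 145). I'll descend to just above the wood.

```bash
python3 -m pendant '[[[0,2,0,0,0,0,3],[0,3.2,0,0,0,0,3],[0,3.6,0,0,0,0,3],[0,3.75,0,0,0,0,3],[0,3.75,0,0,0,0,3],[0,3.75,0,0,0,0,3]]]'
```

```text
time: 3.5
tool_pos: [0.6004, -0.0922, 0.0628]
tool_rot: [-1.57, 0.0, -1.876]
contact_force: [0.1, 0.4, -0.1]
opening: 0.0299
```

```bash
python3 -m pendant '[[[-0.5,0,0,0,0,0,3],[-1,0,0,0,0,0,3],[-1.4,0,0,0,0,0,3],[-1.8,0,0,0,0,0,3],[-2.2,0,0,0,0,0,3],[-2.7,0,0,0,0,0,3],[-3.3,0,0,0,0,0,3],[-4,0,0,0,0,0,3],[-4.8,0,0,0,0,0,3],[-5.6,0,0,0,0,0,3],[-6.4,0,0,0,0,0,3],[-7.2,0,0,0,0,0,3],[-8,0,0,0,0,0,3],[-8.8,0,0,0,0,0,3],[-9.5,0,0,0,0,0,3],[-10.1,0,0,0,0,0,3],[-10.5,0,0,0,0,0,3],[-10.8,0,0,0,0,0,3],[-11,0,0,0,0,0,3],[-11,0,0,0,0,0,3]]]'
cat > m.py <<'E'
from h import *
import sys
c=cam('scene');save(c,sys.argv[1]);t=cam('top');save(t,'t'+sys.argv[1])
b=np.array([np.cos(np.radians(72.5)),np.sin(np.radians(72.5))]);n=np.array([-b[1],b[0]])
s=status.observe();p=s['tool_pos'][:2]*1000-[577.5,41.7];print('tcp block',p@b,p@n,s['tool_pos'][2],s['contact_force'])
for k,c,o in(('scene',c,[578.6,42]),('top',t,[576.7,41.4])):
    q=p@b+9.5+85 # seed near scribed..end
    w=np.array(o)+b*(p@b+60)+n*(p@n+6); X=c['camera_from_world']@[w[0]/1000,w[1]/1000,.066,1]
    u,v=c['cx']-c['fx']*X[0]/X[2],c['cy']+c['fy']*X[1]/X[2]
    r,m=seg(c,'plate',(int(u),int(v)),.066)
    B=cv2.boxPoints(r)-o; print(k,(int(u),int(v)),r,'overhang',(B@b).max()-150,'corners',np.round(np.c_[B@b,B@n],1).tolist())
E
python3 m.py p3.png
```

```text
time: 5.5
tool_pos: [0.633, 0.0131, 0.0621]
tool_rot: [-1.571, 0.0, -1.876]
contact_force: [-0.2, -0.9, 0.4]
opening: 0.0301
tcp block -10.847660535347813 -61.535477066953604 0.06212781174608149 [ 0.08633493 -0.28152301  1.07473035]
scene (241, 233) ((658.7881469726562, 97.94292449951172), (104.50296783447266, 78.94043731689453), 72.64522552490234) overhang -20.181892353120134 corners [[25.1, -20.3], [25.3, -99.3], [129.8, -99.0], [129.6, -20.1]]
top (235, 154) ((646.3189086914062, 26.67914581298828), (134.7318572998047, 74.92237091064453), 86.09918975830078) overhang -68.81924943985823 corners [[-67.4, -50.3], [-49.8, -123.1], [81.2, -91.4], [63.6, -18.6]]
```

```bash
python3 -m pendant '[[[-0.3,-0.05,0,0,0,0,3],[-0.8,-0.05,0,0,0,0,3],[-1.4,-0.05,0,0,0,0,3],[-2,-0.05,0,0,0,0,3],[-2.7,-0.05,0,0,0,0,3],[-3.4,-0.05,0,0,0,0,3],[-4,-0.05,0,0,0,0,3],[-4.5,-0.05,0,0,0,0,3],[-5,-0.05,0,0,0,0,3],[-5.3,-0.05,0,0,0,0,3],[-5.5,-0.05,0,0,0,0,3],[-5.7,-0.05,0,0,0,0,3],[-5.8,-0.05,0,0,0,0,3],[-5.8,-0.05,0,0,0,0,3],[-5.8,-0.05,0,0,0,0,3]]]'
python3 m.py p4.png; python3 - <<'E'
import cv2
s=cv2.imread('pics/p4.png')[180:310,180:340];cv2.imwrite('pics/c4.png',cv2.resize(s,(736,598),interpolation=cv2.INTER_CUBIC))
E
```

```text
time: 7.1
tool_pos: [0.6504, 0.0682, 0.0627]
tool_rot: [-1.571, 0.0, -1.876]
contact_force: [-0.9, 0.1, -0.3]
opening: 0.0301
tcp block 47.173816916290406 -61.57300172071068 0.06273801996507489 [-0.33083912  0.38500271 -0.19393905]
scene (255, 250) ((676.235107421875, 152.91677856445312), (104.28468322753906, 79.11876678466797), 72.40558624267578) overhang 37.35009925743057 corners [[83.1, -20.1], [82.9, -99.2], [187.2, -99.4], [187.4, -20.3]]
top (217, 148) ((447.0782165527344, -4.41912841796875), (1605.828857421875, 949.6504516601562), 89.42705535888672) overhang 673.6998729607623 corners [[-989.1, 330.3], [-712.6, -578.2], [823.7, -110.6], [547.2, 797.9]]
```

View pics/c4.png

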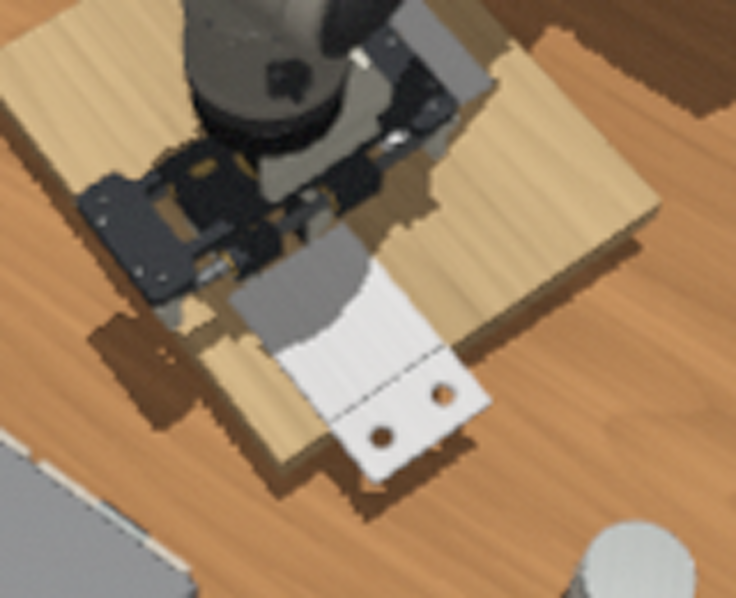

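The plate's holed end hangs over squarely, with the scribed line (330,420)-(445,345) just inside the block edge; it sticks out about 37 mm. I'll nudge it 2.5 mm, then back off and rise for a clear measurement.

```bash
python3 -m pendant '[[[-0.1,0,0,0,0,0,3],[-0.2,0,0,0,0,0,3],[-0.25,0,0,0,0,0,3],[-0.25,0,0,0,0,0,3],[-0.25,0,0,0,0,0,3],[0.3,0,0,0,0,0,3],[1.5,0,0,0,0,0,3],[4,-1,0,0,0,0,3],[8,-3,0,0,0,0,3],[12,-6,0,0,0,0,3],[15,-9,0,0,0,0,3],[18,-10,0,0,0,0,3],[18,-10,0,0,0,0,3],[18,-10,0,0,0,0,3]]]'
python3 - <<'E'
from h import *
th=np.radians(72.5);b=np.array([np.cos(th),np.sin(th)]);n=np.array([-b[1],b[0]])
c0=dict(scene=[578.6,42.],top=[576.7,41.4])
for k in('scene','top'):
    c=cam(k);save(c,k+'5.png');np.savez(k+'5.npz',**c);o=np.array(c0[k])
    w=o+b*125-n*62;X=c['camera_from_world']@[w[0]/1000,w[1]/1000,.066,1]
    u,v=int(c['cx']-c['fx']*X[0]/X[2]),int(c['cy']+c['fy']*X[1]/X[2])
    for d in (0,8,-8):
        try:
            r,m=seg(c,'plate',(u+d,v),.066)
            B=cv2.boxPoints(r)-o;print(k,u+d,v,r,m.sum(),np.round(np.c_[B@b,B@n],1).tolist());
        except Exception as e: print(e)
s=cv2.imread('pics/scene5.png')[180:310,180:340];t=cv2.imread('pics/top5.png')[110:240,170:330];cv2.imwrite('pics/c5.png',cv2.resize(np.hstack([s,t]),(800,325),interpolation=cv2.INTER_CUBIC))
E
```

```text
time: 8.6
tool_pos: [0.5958, -0.1045, 0.1628]
tool_rot: [-1.571, 0.0, -1.878]
contact_force: [0.8, 0.2, -0.0]
opening: 0.0299
scene 257 256 ((672.6752319335938, 141.90658569335938), (132.86183166503906, 79.22264099121094), 72.64517974853516) 1599 [[57.0, -20.2], [57.2, -99.5], [190.1, -99.1], [189.9, -19.9]]
scene 265 256 ((672.6752319335938, 141.90658569335938), (132.86183166503906, 79.22264099121094), 72.64517974853516) 1599 [[57.0, -20.2], [57.2, -99.5], [190.1, -99.1], [189.9, -19.9]]
scene 249 256 ((672.6752319335938, 141.90658569335938), (132.86183166503906, 79.22264099121094), 72.64517974853516) 1599 [[57.0, -20.2], [57.2, -99.5], [190.1, -99.1], [189.9, -19.9]]
top 212 145 ((673.4649658203125, 143.21490478515625), (133.34556579589844, 80.23848724365234), 73.03340911865234) 1046 [[59.2, -22.2], [59.9, -102.4], [193.2, -101.2], [192.5, -20.9]]
top 220 145 ((673.4649658203125, 143.21490478515625), (133.34556579589844, 80.23848724365234), 73.03340911865234) 1046 [[59.2, -22.2], [59.9, -102.4], [193.2, -101.2], [192.5, -20.9]]
top 204 145 ((673.4649658203125, 143.21490478515625), (133.34556579589844, 80.23848724365234), 73.03340911865234) 1046 [[59.2, -22.2], [59.9, -102.4], [193.2, -101.2], [192.5, -20.9]]
```

View pics/c5.png

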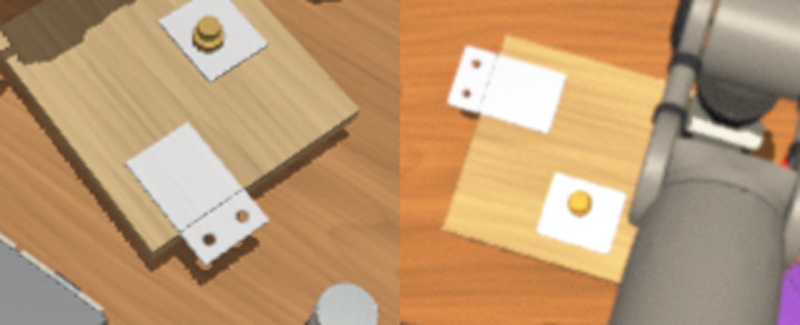

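Both views show it square and nothing else disturbed. The cameras bracket 40 mm (38.5 and 41.2), so I'll do one sub-pixel check of the plate end against the block edge.

```bash
python3 - <<'E'
from h import *
th=np.radians(72.5);b=np.array([np.cos(th),np.sin(th)]);n=np.array([-b[1],b[0]]);o=np.array([577.5,41.7])
def prof(c,x0,x1,ys,z):
    out=[]
    xs=np.arange(x0,x1,.25);im=cv2.cvtColor(c['image'],cv2.COLOR_RGB2LAB).astype(np.float32)
    for y in ys:
        w=(o+np.outer(xs,b)+y*n)/1000
        X=np.c_[w,np.full(len(w),z),np.ones(len(w))]@c['camera_from_world'].T
        u=c['cx']-c['fx']*X[:,0]/X[:,2];v=c['cy']+c['fy']*X[:,1]/X[:,2]
        p=cv2.remap(im,u.astype(np.float32)[None],v.astype(np.float32)[None],cv2.INTER_LINEAR)[0]
        p=cv2.GaussianBlur(p,(1,0+17),2.) if 0 else p
        g=np.linalg.norm(p[12:]-p[:-12],axis=1);i=g.argmax();k=np.arange(max(0,i-10),min(len(g),i+11))
        out.append((xs[k+6]*g[k]).sum()/g[k].sum())
    f=np.polyfit(ys,out,1);r=np.array(out)-np.polyval(f,ys)
    ok=abs(r-np.median(r))<1.5;f=np.polyfit(np.array(ys)[ok],np.array(out)[ok],1)
    return np.polyval(f,-62),np.degrees(f[0]),ok.mean()
for k in('scene','top'):
    c=dict(np.load(k+'5.npz'))
    e=prof(c,138,162,np.r_[np.arange(-126,-108,2.),np.arange(-12,110,2.)],.06)
    h=prof(c,180,200,np.arange(-92,-30,2.),.066); t=prof(c,48,70,np.arange(-92,-30,2.),.066)
    print(k,'edge',e,'end',h,'tail',t,'len',h[0]-t[0],'overhang',h[0]-e[0],(h[0]+t[0])/2+65-e[0])
E
```

```text
scene edge (np.float64(147.81899084840998), np.float64(-0.007716282707312568), np.float64(1.0)) end (np.float64(189.86494967084866), np.float64(-0.8001545922974036), np.float64(1.0)) tail (np.float64(58.57220592120678), np.float64(-0.033814410593874605), np.float64(1.0)) len 131.2927437496419 overhang 42.04595882243868 41.399586947617735
top edge (np.float64(149.2666286810525), np.float64(-0.10295215349135915), np.float64(1.0)) end (np.float64(192.80973050633787), np.float64(-0.009307838430506568), np.float64(1.0)) tail (np.float64(59.40725471460752), np.float64(-0.6506479133091883), np.float64(1.0)) len 133.40247579173035 overhang 43.54310182528536 41.841863929420185
```

```bash
python3 - <<'E'
from h import *
th=np.radians(72.5);b=np.array([np.cos(th),np.sin(th)]);n=np.array([-b[1],b[0]]);o=np.array([577.5,41.7])
def P(c,x0,x1,ys,z):
    xs=np.arange(x0,x1,1.);im=cv2.cvtColor(c['image'],cv2.COLOR_RGB2LAB).astype(np.float32);A=0
    for y in ys:
        w=(o+np.outer(xs,b)+y*n)/1000
        X=np.c_[w,np.full(len(w),z),np.ones(len(w))]@c['camera_from_world'].T
        u=c['cx']-c['fx']*X[:,0]/X[:,2];v=c['cy']+c['fy']*X[:,1]/X[:,2]
        A=A+cv2.remap(im,u.astype(np.float32)[None],v.astype(np.float32)[None],cv2.INTER_LINEAR)[0]
    return xs,A/len(ys)
def show(t,x,p): print(t,int(x[0]),'L',*p[:,0].astype(int)); print('   a+b',*(p[:,1]+p[:,2]-256).astype(int))
for k in('scene','top'):
    c=dict(np.load(k+'1.npz'));d=dict(np.load(k+'5.npz'));Y=np.arange(-10,110,2.);Z=np.arange(-90,-34,2.)
    show(k+' edge+',*P(c,141,158,Y,.06));show(k+' edge-',*P(c,-158,-141,Y,.06))
    show(k+' end',*P(d,183,199,Z,.066));show(k+' scribe',*P(d,143,159,Z,.066));show(k+' tail',*P(d,51,67,Z,.066))
E
```

```text
scene edge+ 141 L 171 171 171 170 167 159 145 124 104 93 90 88 85 82 79 77 75
   a+b 30 30 30 30 30 29 28 25 22 21 21 21 22 24 26 27 28
scene edge- -158 L 135 135 136 139 143 149 157 164 169 172 173 173 173 173 173 172 173
   a+b 44 43 43 41 39 37 35 33 32 31 31 31 30 30 30 30 30
scene end 183 L 225 225 224 223 218 206 184 156 127 109 99 94 90 89 88 88
   a+b 0 0 0 0 1 1 3 8 16 26 31 32 32 31 31 31
scene scribe 143 L 224 224 222 217 209 198 192 198 211 220 224 224 224 224 224 224
   a+b 0 0 0 0 0 0 0 0 0 0 0 0 0 0 1 0
scene tail 51 L 177 177 177 177 178 181 186 195 205 214 221 224 225 225 225 224
   a+b 31 30 30 30 29 27 22 16 10 5 2 1 0 0 0 0
top edge+ 141 L 203 203 202 201 199 196 192 187 180 173 167 163 160 159 158 158 158
   a+b 48 48 48 48 49 50 52 54 56 59 62 64 66 67 68 69 69
top edge- -158 L 153 153 154 155 158 162 169 176 184 192 199 203 205 207 207 208 207
   a+b 66 66 66 65 63 61 58 56 53 51 49 48 47 47 47 47 47
top end 183 L 251 251 251 251 250 249 246 240 231 218 203 189 178 170 165 162
   a+b 0 0 0 0 1 1 3 6 12 20 31 42 52 60 65 68
top scribe 143 L 252 252 252 251 250 248 246 243 242 242 245 247 249 251 252 252
   a+b 0 0 0 0 0 0 0 0 0 0 0 0 0 0 0 0
top tail 51 L 199 199 199 199 200 201 205 210 218 227 235 243 248 251 252 253
   a+b 48 48 48 47 44 41 36 29 21 13 7 4 1 0 0 0
```

All the relative measures agree: block edges 300 mm apart, and the plate centre and scribed line both give an overhang of 41.3 to 42.0 mm, square within about 0.5°. That is within calibration accuracy of 40, so a counter-push would add more risk than it removes. I'll check that the blank has not moved, then hand in.

```bash
python3 - <<'E'
from h import *
for k in('1','5'):
    c=dict(np.load(f'scene{k}.npz'));print(seg(c,'plate',(252,192),.066)[0])
a,b=[dict(np.load(f'scene{k}.npz'))['image'].astype(int) for k in '15']
d=abs(a-b).max(2)>60
for n,(u,v) in dict(coupling=(264,193),bottle=(398,262),funnel=(381,302),jar=(317,310),pump=(105,160),brush=(190,95)).items(): print(n,d[v-15:v+15,u-15:u+15].mean())
print(status.observe()['contact_force'],status.observe()['time']); robot.hand_in()
E
```

```text
((514.9756469726562, 49.93516159057617), (92.04946899414062, 79.01335144042969), 72.2037124633789)
((515.0726318359375, 50.26024627685547), (93.51588439941406, 79.0090103149414), 72.21749877929688)
coupling 0.0
bottle 0.0
funnel 0.0
jar 0.0
pump 0.0
brush 0.85
[-0.00742237  0.22319026  0.0768806 ] 8.7
the job is handed in; nothing more can be done
```

```bash
python3 - <<'E'
from h import *
a,b=[dict(np.load(f'top{k}.npz'))['image'].astype(int) for k in '15']
d=abs(a-b).max(2)>60
print(d[210:294,366:388].mean(),d[98:200,360:402].mean())
E
```

```text
0.0 0.0
```

I slid the drilled plate about 158 mm along the block using two finger contacts on its rear edge, then backed off clear and handed it in. The job took 8.7 s of robot time and the contact force readings stayed around 1 N.

**Last checks:**
- **Overhang:** the holed end sticks out about 41.5 mm. In both cameras the plate centre and the scribed line, measured against the block edge, gave 41.3 to 42.0 mm.
- **Disagreement:** rougher estimates gave 38.5 mm (scene camera outline), 41.2 mm (top camera outline) and 39 mm (tool position). I left the extra 1.5 mm alone because it is within the 2 mm calibration accuracy.
- **Squareness:** about 0.1 to 0.5° off square to the edge.
- **Blank plate:** its measured centre shifted only 0.3 mm, which is within measurement noise.
- **Other items:** the coupling, bottle, funnel, jar and pump show no change in the pictures. The brush looked changed in the scene view, most likely because the arm hides it there. The top view, checked after hand-in on a picture taken before it, shows it unmoved.

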